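# Lock the strainer arm into the slotted upright

### The job

Take the strainer arm standing on the bench, hook its two claws into the slots of the upright, then press it down on its pad until the spring catch clicks out above its crossbar and the arm is fully home, level and locked. It is a light casting: press gently, by feel, never with more than about 20 newtons, and leave the other things on the bench where they are.

Things in the scene. Friction and masses are not known exactly. Their poses are not given: they have to be found in the camera images.
- upright: Twin-slot upright fixed to the bench: aluminium channel, top at z = 266 mm, with a 5 mm thick, 76 mm wide steel strip as its face, on a dark 130 x 150 x 10 mm foot that reaches 35 mm out in front. Origin: on the bench under the middle of the slotted face. Its -x axis points out of the face (where the arm will stick out), z up. Place and yaw vary.
- slots (a point): Nominal point on the face midway between the lower edges of the two slots, 195 mm over the bench; axes as the upright. Slots: side by side, centred at y = -20 and +20 mm, each 11 mm wide, 61 mm high up from the lower edge, open behind. The strip, with slots and catch, is clamped up to 8 mm higher or lower than this point; no reading shows it: find the height by feel.
- catch (a joint): Spring catch: 14 mm wide steel nose in the middle of the strip, 4 mm proud. Value: how far pushed in (m): 0 out, about 0.003 while the arm's crossbar passes. Ramp on top from 23 mm below the slots' lower edges, flat underside 35 mm below them. Spring 7 to 9 N; passing its ramp takes about 6 to 16 N down on the pad, then 1 to 5 N down to 2 mm above the end, where it springs out.
- bracket: Strainer arm, cast aluminium, 0.17 to 0.3 kg, standing on the bench. Origin: on its underside, in the middle of the back plate's rear face; +x is the way the claws point, the arm runs to -x, z up. Back plate 5 x 64 x 112 mm. Web y -6 to 6, z 60 to 100, x -90 to -5 mm, a leg below its end down to a ring, 84 mm outside, 12 mm high, centred at x = -135 mm.
- claws (a point): On the arm: midway between the undersides of the claw shanks, in the plate's rear face (bracket 0, 0, 95 mm); axes as the bracket. Claws at y = -20 and +20 mm, 6 mm wide: shank z 95 to 105 mm, 12 mm long, its tongue hanging to z 66 mm with a 6.5 mm gap to the plate that goes over the strip. A claw passes a slot with 11 mm to spare up or down, 2.5 mm sideways.
- window (a point): On the arm: middle of the plate's window (bracket 0, 0, 66 mm), 24 mm wide, z 58 to 76 mm, above a crossbar at z 50 to 58 mm (open below it too, z 9 to 50). Home: shanks on the slots' lower edges (claws at slots but for those 8 mm), plate on the strip, catch out in the window. Enter with the claws 40 mm above home; 17 to 19 mm above home the bar meets the catch; the arm can hang there.
- grip (a point): On the arm: middle of the 12 mm thick web (bracket -68, 0, 82 mm), a good place to grip across the web from above, near the centre of mass.
- pad (a point): On the arm: top of the flat 32 x 32 mm press pad (bracket -18, 0, 118 mm; it spans x -34 to -2 mm), to be pressed down with the closed fingers. Pressing far out on the arm instead can jam the claws. The upright's top stands about 50 mm above the pad when home.
- mixing_cup: Bystander, leave alone: clear plastic mixing cup, open, 84 mm across, 80 mm tall; origin at the middle of its underside.
- paint_can: Bystander, leave alone: closed steel can, 100 mm across, 120 mm tall; origin at the middle of its underside.
- lidded_cup: Bystander, leave alone: grey cup with a nozzle lid, 90 mm across, 145 mm tall; origin at the middle of its underside.
- dark_cup: Bystander, leave alone: black cup with a nozzle lid, 90 mm across, 145 mm tall; origin at the middle of its underside.
- hardener: Bystander, leave alone: white bottle with a black cap, 60 mm across, 150 mm tall; origin at the middle of its underside.
- stirrer: Bystander, leave alone: spatula 150 mm long, lying flat; origin at the middle of its underside.
- small_pot: Bystander, leave alone: open steel pot, 70 mm across, 50 mm tall; origin at the middle of its underside.
Not all that is in view belongs to the job. What is shaped like the bracket but turquoise is not meant.

How it is judged:
By the outcome, as a careful person would: the job done as asked, in the order asked, and still so for the second after the job is handed in, with the robot touching nothing.
It also fails if it takes over 64 s, if anything falls off the work surface, if the arm or the gripper's body presses on something with over 40 N, if the wrist force passes 120 N, or if a joint passes its speed limit or range.

### The arm

A 7-joint arm with a two-finger parallel gripper is mounted at the origin on the work surface. World frame = base frame: x ahead of the robot, y to its left, z up, the work surface at z = 0. Lengths are in mm, angles in rad, forces in N, time in s.
With the tool pointing down it reaches from about 425 to 1025 mm from the base axis. Payload 3.6 kg.
Tool frame: the origin (TCP) lies midway between the tips of the shut fingers; the grasp point (between the pads) lies 19 mm behind it; z points along the fingers, y is the direction in which the jaws open and shut (so a half turn about z gives the same grasp; the last joint's range is limited). The gripper opens to 85 mm and grips with 20 to 120 N. Pads are 22 mm wide; open, the fingers measure 114 mm over their backs; the gripper's body (76 mm by 85 mm) begins 54 mm behind the grasp point. The pads swing forward as they close: fully open they stand 13 mm farther back than shut.
Start: joints at [-0.093, 0.591, 0.048, 1.609, -0.033, 0.943, -0.034], TCP at [725.003, 0.003, 231.302] pointing down, gripper open.
Joint ranges: [-2.69, 2.69], [-0.47, 2.24], [-1.27, 1.36], [0.19, 2.51], [-1.53, 4.68], [0.08, 2.07], [-3.09, 3.09]. Speed limits (rad/s): [2.57, 2.57, 3.14, 3.14, 3.14, 3.14, 3.14].

### API

Orientations are given as a unit quaternion [w, x, y, z].
In Python, from workcell import get_obs, capture, hand_in, trace, tip_of gives the robot as it stands.
- The arm moves only by the tool apply_moves, never from a script. Its argument "motion" is a list that holds one entry, the list of rows, each a list of 6 numbers: the shift along the world's x, y, z in units of 0.03 m (1.0 is 0.03 m), then the turn, a rotation vector about the world's x, y, z in units of 0.08 rad (1.0 is 0.08 rad). A call has 1 to 10 rows; each row shifts and turns the commanded pose from where the row before left it; what a row does not reach is not made up. A row lasts 1/8 s, in which the tool goes at most 62.5 mm and 10.7 degrees, less where a joint would pass 70% of its speed; a pose out of reach is approached as far as the arm can. A call with a number of a shift or a turn outside -1 to 1 is refused whole. A call with a gripper value outside its range is refused whole. "fingers" is the opening, from -1 (shut) to 1 (fully open), set as the call begins (left out, the last holds). The fingers move at their own pace and stop on an object; the grip force is fixed at half the most. Time passes only in rows, so rows that do not move let the fingers close. It gives the time, the measured TCP pose, the force and the opening at its end, in the units of the state.
- get_obs(): the state, without advancing time (a new reading comes with each control period).
- capture(name): name is "scene" or "side" or "wrist"; returns a dict with "image" (420x560x3 uint8, red, green, blue), "fx", "fy", "cx", "cy" (pixels), "k1" (the pictures are not rectified: a ray, as slopes to the right and down, at radius r is drawn at 1 + k1 r^2 times it, then the intrinsics apply), "rvec" (rotation vector, rad) and "tvec" (3), from world to camera coordinates, as OpenCV has them. Camera axes: x right, y down, z forward; pixel columns grow to the right and rows downward; lengths in mm; the calibration is good to about 2 mm. A picture is of the moment at which its call begins. There is no depth.
- hand_in(): hands the job in, once; it reports no verdict.
Trained networks look in a picture, given as the dict that the camera call returned (one of the last four; its "shot" number tells which), for a name from the list of things; names that differ only in an ending like _2 or _b are one class to them, and where a whole thing is asked for, a point or a joint stands for the part that bears it (a point fixed in the world has none). Each returns a list of dicts, best first, with "score" (0 to 1); they miss things now and then, are a little off and sometimes report something else, mostly with a low value. They report only what shows in the picture. A call takes as long as a camera call. They do not tell look-alikes from the thing itself.
- trace(picture, label): "mask" (420x560 bool, what is visible of it) and "extent" ([left, top, width, height] in pixels, round what is visible of it).
- tip_of(picture, label): "uv" ([column, row] in pixels: a listed point, or the origin of a listed thing).
The state is a dict: "clock": time; "joints": joint angles; "joint_velocities": joint speeds; "effort": joint torques, N m; "tcp_pos": TCP position; "eef_rot": TCP orientation; "force": force on the tool from outside, world axes, zero at the start; "wrist_torque": the same for the moment, N m; "gripper_width": finger opening in mm.
Only numpy, scipy, OpenCV 4.12 (cv2) and the standard library are available. Lean on these libraries where they do the work, as an engineer would, in place of code of your own. Each camera call takes 0.05 s, during which the arm holds its last target. There are 200 camera calls.

## Working session

There is one attempt and no reset: what is moved stays moved. The work goes in short steps, Python scripts to look and compute and a tool call to move; the robot and the scene stay as the last step left them, time stands still between calls to the robot, and variables do not carry over. Pictures are saved under pics/ and viewed, about 8 in all and at most 12, crops included, and the job is handed in when it is done.

Besides the shell and the picture viewer there is one more tool, called after "Request:" in YAML: its name, and indented under it one key for each argument. apply_moves: Moves the arm, as the interface text tells. Its arguments: {"type":"object","properties":{"motion":{"type":"array","items":{"type":"array","items":{"type":"array","items":{"type":"number","minimum":-1,"maximum":1}}}},"fingers":{"type":"number"}},"required":["motion"]}

```bash
mkdir -p pics
cat > h.py <<'E'
import numpy as np, cv2
from workcell import get_obs, capture, hand_in, trace, tip_of
def cam(p):
    R=cv2.Rodrigues(np.array(p["rvec"],float))[0]; t=np.array(p["tvec"],float).ravel(); return R,t
def ray(p,uv):
    R,t=cam(p); d=np.array([(uv[0]-p["cx"])/p["fx"],(uv[1]-p["cy"])/p["fy"]]); u=d.copy()
    for _ in range(20): u=d/(1+p["k1"]*(u@u))
    v=R.T@np.array([*u,1.]); return -R.T@t, v/np.linalg.norm(v)
def onz(p,uv,z):
    c,v=ray(p,uv); return c+v*(z-c[2])/v[2]
def tri(obs):
    A=np.zeros((3,3));b=np.zeros(3)
    L=[ray(p,uv) for p,uv in obs]
    for c,v in L:
        M=np.eye(3)-np.outer(v,v);A+=M;b+=M@c
    x=np.linalg.solve(A,b); return x,[round(float(np.linalg.norm((np.eye(3)-np.outer(v,v))@(x-c))),1) for c,v in L]
def proj(p,X):
    R,t=cam(p); q=R@np.array(X,float)+t; u=q[:2]/q[2]; u=u*(1+p["k1"]*(u@u)); return np.array([u[0]*p["fx"]+p["cx"],u[1]*p["fy"]+p["cy"]])
def save(p,n,crop=None,s=1):
    im=p["image"][:,:,::-1]
    if crop: x,y,w,h=crop; im=im[y:y+h,x:x+w]
    cv2.imwrite("pics/"+n,cv2.resize(im,None,fx=s,fy=s,interpolation=cv2.INTER_CUBIC))
E
python3 - <<'E'
from h import *
o=get_obs(); print(o)
P={n:capture(n) for n in("scene","side","wrist")}
im=[P[n]["image"][:,:,::-1] for n in("scene","side")]
cv2.imwrite("pics/a.png",cv2.resize(np.vstack(im),None,fx=.95,fy=.714)); 
save(P["scene"],"scene.png",None,1.4); save(P["side"],"side.png",None,1.4)
for n,p in P.items():
    print(n,-cam(p)[0].T@cam(p)[1],p["fx"])
    for l in("upright","slots","bracket","claws","window","grip","pad"):
        print(l,[(np.round(d["uv"]).tolist(),round(d["score"],2)) for d in tip_of(p,l)][:4])
E
```

```text
{'clock': 0.0, 'joints': array([-0.09345906,  0.59213326,  0.04825528,  1.60985919, -0.03327929,
        0.9427003 , -0.03368399]), 'joint_velocities': array([-0.000439  , -0.00086882, -0.00143528,  0.00145669, -0.00121893,
        0.00079683,  0.0001464 ]), 'effort': array([ 3.78132427e-04, -5.48684978e+01,  1.54672019e+00, -1.98121297e+01,
        9.43630905e-03,  8.90732801e-03, -1.16924070e-05]), 'tcp_pos': array([ 7.24151388e+02, -1.17036989e-03,  2.30115801e+02]), 'eef_rot': array([-0.00076773,  0.70706961,  0.70714302, -0.00085393]), 'force': array([-0.81768183, -0.42086139, -0.08650155]), 'wrist_torque': array([-0.01003675, -0.0094893 ,  0.03039873]), 'gripper_width': 85.369380767208}
scene [1536.07173181 -242.26855204 1063.07025021] 507.40965025370355
upright [([351.0, 225.0], 0.59)]
slots [([359.0, 170.0], 0.77)]
bracket [([186.0, 210.0], 0.95), ([250.0, 237.0], 0.59)]
claws [([252.0, 211.0], 0.94), ([184.0, 189.0], 0.74)]
window [([184.0, 196.0], 0.92), ([254.0, 220.0], 0.62)]
grip [([230.0, 224.0], 0.78), ([208.0, 191.0], 0.66)]
pad [([189.0, 183.0], 0.79), ([242.0, 210.0], 0.72)]
side [ 281.42893508 1067.75823379  868.87202278] 504.5873953520064
upright [([276.0, 305.0], 0.73)]
slots [([281.0, 237.0], 0.63), ([310.0, 188.0], 0.47)]
bracket [([374.0, 204.0], 0.74), ([313.0, 226.0], 0.66), ([314.0, 200.0], 0.35)]
claws [([383.0, 178.0], 0.85), ([316.0, 198.0], 0.79), ([280.0, 238.0], 0.26)]
window [([318.0, 210.0], 0.78), ([378.0, 187.0], 0.62)]
grip [([375.0, 192.0], 0.91), ([310.0, 190.0], 0.78)]
pad [([317.0, 186.0], 0.91), ([381.0, 175.0], 0.86), ([312.0, 191.0], 0.56)]
wrist [723.7686815   76.00970851 372.2131872 ] 309.44703572217304
upright []
slots []
bracket [([18.0, 328.0], 0.91), ([102.0, 223.0], 0.85), ([70.0, 245.0], 0.32)]
claws [([51.0, 253.0], 0.85), ([71.0, 246.0], 0.73), ([97.0, 303.0], 0.59)]
window [([67.0, 244.0], 0.85)]
grip [([95.0, 303.0], 0.63)]
pad [([47.0, 280.0], 0.67)]
```

View pics/scene.png

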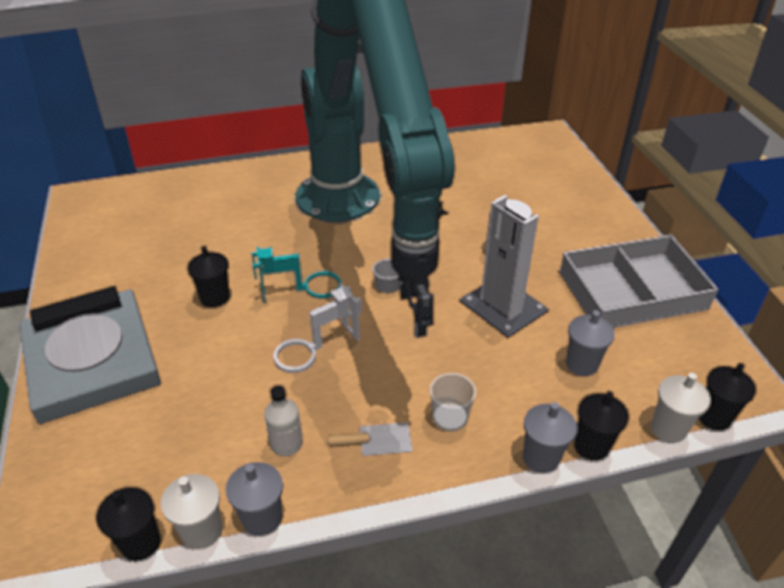

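View pics/side.png

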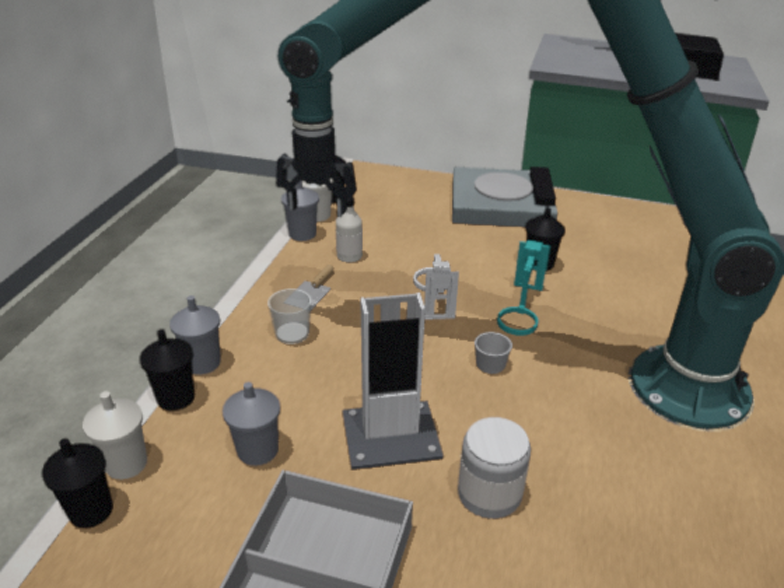

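The scene view shows two arms of the same shape. The turquoise one is at about (195,193) in the scene view and (375,190) in the side view. The silver cast one is at about (242,225) in scene and (314,205) in side, and it fits the description. I'll triangulate it and confirm with a crop.

Run:
```python
from h import *
s=capture("scene"); d=capture("side")
S={"bracket":(250,237),"claws":(252,211),"window":(254,220),"grip":(230,224),"pad":(242,210),"upright":(351,225),"slots":(359,170)}
D={"bracket":(313,226),"claws":(316,198),"window":(318,210),"grip":(310,190),"pad":(317,186),"upright":(276,305),"slots":(281,237)}
def near(p,l,g):
    c=[x["uv"] for x in tip_of(p,l)]; 
    return min(c,key=lambda u:np.hypot(*(np.array(u)-g))) if c else g
for l in S:
    a=near(s,l,S[l]);b=near(d,l,D[l]); x,r=tri([(s,a),(d,b)]); print(l,np.round(a,1),np.round(b,1),np.round(x,1),r)
for l in ("small_pot","mixing_cup","stirrer","hardener","paint_can","lidded_cup"):
    for n,p in(("s",s),("d",d)): print(l,n,[(np.round(onz(p,x["uv"],0)[:2]).tolist(),round(x["score"],2)) for x in tip_of(p,l)][:5])
a=s["image"][150:290,170:400,::-1]; b=d["image"][160:340,230:430,::-1]
A=cv2.resize(a,None,fx=3,fy=3,interpolation=2);B=cv2.resize(b,None,fx=2,fy=420/180,interpolation=2)
cv2.imwrite("pics/crop1.png",cv2.resize(np.hstack([A[:, :],B]),(800,310)) if 0 else cv2.resize(A,(690,420)))
cv2.imwrite("pics/crop2.png",cv2.resize(d["image"][160:320,240:430,::-1],None,fx=3.5,fy=3.5,interpolation=2))
```

```text
bracket [251.2 237.9] [314.  228.1] [494.5 -66.8  -6. ] [3.0, 3.0]
claws [251.5 213.9] [313.3 201.4] [498.6 -61.6  90.8] [0.6, 0.6]
window [254.4 222.8] [315.  207.4] [498.9 -60.   65. ] [9.3, 9.3]
grip [229.6 221.2] [312.1 189.1] [ 515.1 -125.7   90.1] [1.6, 1.6]
pad [244.  211.5] [315.6 187. ] [503.9 -86.9 116.6] [6.6, 6.6]
upright [350.4 226.8] [277.9 301.6] [514.6 236.6 -12.5] [3.5, 3.5]
slots [359.3 170.6] [280.4 236.1] [508.1 244.8 196.7] [2.2, 2.2]
small_pot s [([367.0, 40.0], 0.76), ([499.0, -70.0], 0.25)]
small_pot d [([370.0, 53.0], 0.87), ([529.0, -289.0], 0.27)]
mixing_cup s []
mixing_cup d [([760.0, 60.0], 0.7)]
stirrer s [([788.0, -92.0], 0.77)]
stirrer d [([318.0, 349.0], 0.7), ([771.0, -85.0], 0.65), ([747.0, -234.0], 0.27)]
hardener s [([752.0, -250.0], 0.74)]
hardener d [([758.0, -257.0], 0.61)]
paint_can s [([422.0, -47.0], 0.3)]
paint_can d [([321.0, 345.0], 0.74)]
lidded_cup s [([705.0, 357.0], 0.61)]
lidded_cup d [([525.0, -222.0], 0.68), ([500.0, -170.0], 0.68), ([701.0, 367.0], 0.56)]
```

View pics/crop1.png

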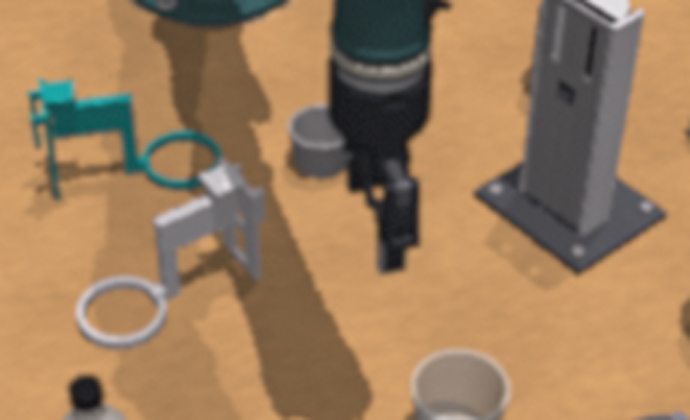

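Confirmed: the silver arm is the one meant, with its claws facing the upright (+y). Next I'll get both yaws from the foot corners and the ring, then take closer looks with the wrist camera.

Run:
```python
from h import *
s=capture("scene"); w=capture("wrist")
for n,u,z in(("L",(328.3,215),10),("B",(362.7,240),10),("R",(391.7,221.7),10),("ring",(210.3,254),12)): print(n,np.round(onz(s,u,z),1))
R,t=cam(w); print("wrist axes x,y,z in world\n",np.round(R,2))
for X in((498,-62,95),(515,-126,82),(530,-195,12)): print(proj(w,X))
```

```text
L [474.5 180.   10. ]
B [600.2 244.2  10. ]
R [549.1 357.5  10. ]
ring [ 550.  -193.2   12. ]
wrist axes x,y,z in world
 [[ 1.   -0.    0.  ]
 [-0.   -0.96  0.29]
 [ 0.   -0.29 -0.96]]
[ 54.71862915 253.45214954]
[ 90.38545739 300.7586174 ]
[139.36037392 313.86851829]
```

Request:
apply_moves:
  motion:
    - [[-1, -0.4, 1, 0, 0, 0.4], [-1, -0.6, 1, 0, 0, 0.6], [-1, -0.6, 1, 0, 0, 0.6], [-1, -0.6, 0.5, 0, 0, 0.6], [-1, -0.6, 0, 0, 0, 0.6], [-0.6, -0.6, 0, 0, 0, 0.2], [-0.4, -0.3, 0, 0, 0, 0], [0, 0, 0, 0, 0, 0], [0, 0, 0, 0, 0, 0]]

```text
clock: 3.82
tcp_pos: [546.0, -109.9, 336.3]
eef_rot: [0.0, 0.617, 0.787, 0.0]
force: [0.0, -0.2, 0.0]
gripper_width: 85.2
```

Run:
```python
from h import *
w=capture("wrist"); s=capture("scene")
np.save("w1.npy",w,allow_pickle=True)
save(w,"w1.png",None,1.4)
for l in("claws","grip","pad","window","bracket"):
    for n,p in(("w",w),("s",s)):print(l,n,[(np.round(x["uv"],1).tolist(),round(x["score"],2)) for x in tip_of(p,l)][:3])
for X in((498,-62,95),(515,-126,82),(540,-193,12)): print(proj(w,X))
```

```text
claws w [([247.4, 122.3], 0.88), ([105.0, 223.9], 0.68), ([375.6, 260.1], 0.44)]
claws s [([185.1, 188.6], 0.82), ([228.6, 224.3], 0.44)]
grip w [([257.0, 178.8], 0.97), ([116.5, 171.0], 0.71), ([423.1, 183.1], 0.24)]
grip s [([228.6, 225.5], 0.77), ([207.8, 189.5], 0.61)]
pad w [([249.4, 139.6], 0.58), ([94.4, 216.8], 0.56), ([245.6, 124.1], 0.34)]
pad s [([187.8, 183.3], 0.78)]
window w [([248.0, 127.5], 0.79), ([116.1, 217.0], 0.65)]
window s [([252.8, 218.8], 0.92), ([183.2, 192.6], 0.86)]
bracket w [([254.2, 124.7], 0.87), ([137.7, 201.2], 0.86)]
bracket s [([188.8, 211.5], 0.93), ([251.3, 234.4], 0.56)]
[250.45590029 124.49674303]
[253.63158026 176.21608948]
[263.40078213 210.9226707 ]
```

View pics/w1.png

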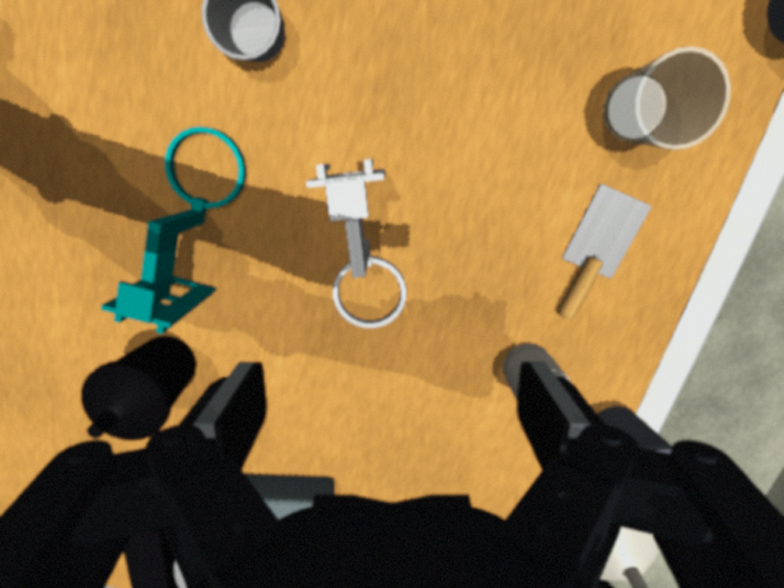

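The wrist view shows the silver arm in the middle: pad at (348,197), plate ends at (307,184) and (383,176), ring centre at (370,292), all in 1.4x pixels. The turquoise twin is on the left.

Run:
```python
from h import *
from scipy.optimize import least_squares
w=np.load("w1.npy",allow_pickle=True).item()
k=1.4
O=[((-18,0,118),(348/k,197/k)),((-5,32,112),(307/k,185/k)),((-5,-32,112),(383/k,178/k)),((-135,0,12),(370/k,292/k)),((-34,16,118),(333/k,220/k)),((-34,-16,118),(369/k,215/k)),((12,20,105),(320/k,165/k)),((12,-20,105),(368/k,160/k))]
def T(q,X):
    c,s=np.cos(q[2]),np.sin(q[2]); return np.array([q[0]+c*X[0]-s*X[1],q[1]+s*X[0]+c*X[1],X[2]])
f=lambda q:np.ravel([proj(w,T(q,X))-u for X,u in O])
r=least_squares(f,[498,-62,1.8]); print(r.x,np.degrees(r.x[2])); print(np.round(r.fun.reshape(-1,2),1))
for n,X in(("grip",(-68,0,82)),("claws",(0,0,95)),("pad",(-18,0,118))): print(n,np.round(T(r.x,X),1),proj(w,T(r.x,X)))
# two-view heights (wrist + scene network points)
s=capture("scene")
for n,a,b in(("claws",(247.4,122.3),(251.5,213.9)),("grip",(257,178.8),(228.6,225.5)),("pad",(249.4,139.6),(244,211.5))): print(n,[np.round(v,1) for v in tri([(w,a),(s,b)])])
```

```text
[495.12352445 -63.07788336   1.91961433] 109.98579930040225
[[-0.4  1.1]
 [ 0.5  0.9]
 [ 1.  -0.3]
 [ 0.3  0.8]
 [-1.5 -0. ]
 [ 0.1  0.6]
 [ 0.1 -1.2]
 [-0.1 -1.5]]
grip [ 518.4 -127.    82. ] [255.98527548 177.53549313]
claws [495.1 -63.1  95. ] [247.93085267 124.80766102]
pad [501.3 -80.  118. ] [248.13044008 141.80402895]
claws [array([493.1, -60.6,  85.1]), array([0.4, 0.4])]
grip [array([ 519.6, -129.9,   80. ]), array([1.1, 1.1])]
pad [array([500.8, -80.5, 105.2]), array([1.9, 1.9])]
```

Request:
apply_moves:
  motion:
    - [[-0.5, -0.3, -1, 0, 0, 0.7], [-0.42, -0.28, -1, 0, 0, 0.65], [0, 0, -1, 0, 0, 0], [0, 0, -1, 0, 0, 0], [0, 0, -1, 0, 0, 0], [0, 0, -0.8, 0, 0, 0], [0, 0, 0, 0, 0, 0], [0, 0, 0, 0, 0, 0]]
  fingers: 1

```text
clock: 5.48
tcp_pos: [518.1, -128.5, 163.1]
eef_rot: [0.001, 0.574, 0.819, 0.0]
force: [-0.5, -0.1, -0.1]
gripper_width: 85.4
```

Run:
```python
from h import *
w=capture("wrist"); save(w,"w2.png",None,1.3)
print(get_obs()["tcp_pos"],get_obs()["clock"])
q=[495.1,-63.1,1.9196]
print([ (l,[(np.round(x["uv"],1).tolist(),round(x["score"],2)) for x in tip_of(w,l)][:2]) for l in("grip","pad")])
print(proj(w,(518.4,-127,82)),proj(w,(501.3,-80,118)))
```

```text
[ 518.35754071 -128.61248524  163.39357257] 5.525
[('grip', [([280.4, 211.8], 0.83), ([35.6, 175.4], 0.79)]), ('pad', [([280.0, 149.4], 0.79)])]
[280.88557725 211.37301153] [281.24528359 151.59609453]
```

View pics/w2.png

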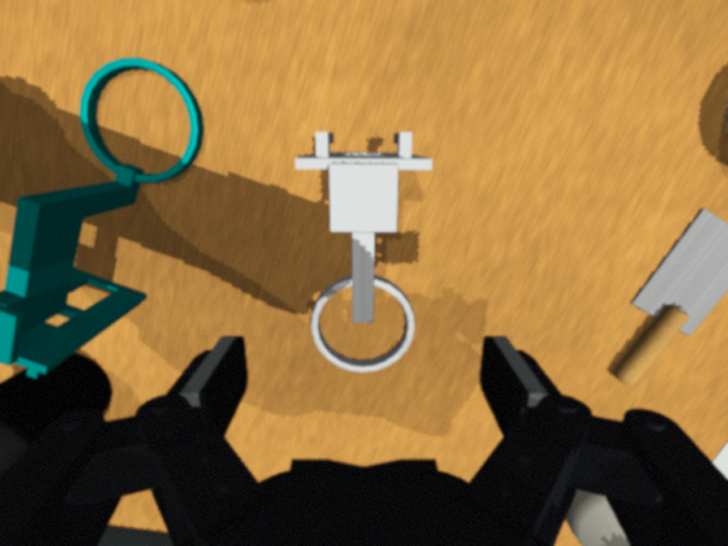

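The wrist view shows the arm square to the tool: web at column 363, plate level at row 162, ring centred. I'll descend and grip.

Request:
apply_moves:
  motion:
    - [[0, 0.04, -1, 0, 0, 0], [0, 0, -1, 0, 0, 0], [0, 0, -0.8, 0, 0, 0], [0, 0, -0.5, 0, 0, 0], [0, 0, 0, 0, 0, 0], [0, 0, 0, 0, 0, 0]]

```text
clock: 6.38
tcp_pos: [518.2, -127.4, 64.1]
eef_rot: [0.001, 0.574, 0.819, 0.0]
force: [-0.8, 0.1, -0.7]
gripper_width: 85.4
```

Request:
apply_moves:
  motion:
    - [[0, 0, 0, 0, 0, 0], [0, 0, 0, 0, 0, 0], [0, 0, 0, 0, 0, 0], [0, 0, 0, 0, 0, 0], [0, 0, 0, 0, 0, 0], [0, 0, 0, 0, 0, 0], [0, 0, 0, 0, 0, 0], [0, 0, 0, 0, 0, 0]]
  fingers: -1

```text
clock: 7.38
tcp_pos: [517.3, -127.3, 63.5]
eef_rot: [-0.0, 0.574, 0.819, -0.0]
force: [-0.7, 0.5, 5.2]
gripper_width: 11.4
```

Request:
apply_moves:
  motion:
    - [[0, 0, 0.5, 0, 0, 0], [0, 0, 1, 0, 0, 0], [0, 0, 1, 0, 0, 0], [0, 0.4, 1, 0, 0, 0], [0.1, 0.8, 1, 0, 0, 0.1], [0.2, 1, 1, 0, 0, 0.2], [0.2, 1, 1, 0, 0, 0.2], [0.2, 1, 1, 0, 0, 0.2], [0.2, 1, 1, 0, 0, 0.2], [0.2, 1, 1, 0, 0, 0.2]]

```text
clock: 8.62
tcp_pos: [549.6, 59.7, 349.3]
eef_rot: [-0.0, 0.537, 0.844, -0.0]
force: [1.1, -0.1, -2.8]
gripper_width: 11.4
```

Request:
apply_moves:
  motion:
    - [[0.2, 1, 0.4, 0, 0, 0.2], [0.2, 1, 0, 0, 0, 0], [0, 0.5, 0, 0, 0, 0], [0, 0, 0, 0, 0, 0], [0, 0, 0, 0, 0, 0], [0, 0, 0, 0, 0, 0]]

```text
clock: 9.38
tcp_pos: [562.3, 131.9, 360.1]
eef_rot: [0.0, 0.532, 0.847, -0.001]
force: [-0.0, 0.2, -2.4]
gripper_width: 11.2
```

Run:
```python
from h import *
w=capture("wrist"); s=capture("scene"); d=capture("side"); np.save("w3.npy",[w,s,d],allow_pickle=True)
o=get_obs();print(o["tcp_pos"],o["clock"],o["force"],o["gripper_width"])
k=400/420
A=cv2.resize(w["image"][:,:,::-1],(533,400))
x=s["image"][110:310,290:440,::-1]; B=cv2.resize(x,(267,356),interpolation=2)
B=np.vstack([B,np.zeros((44,267,3),np.uint8)])
cv2.imwrite("pics/w3.png",np.hstack([A,B]))
print(proj(w,(510,242,195)))
```

```text
[562.42635315 132.85975215 360.28826514] 9.525 [-0.1135762   0.06840557 -2.515221  ] 11.367072359186427
[280.68733941  56.50508987]
```

View pics/w3.png

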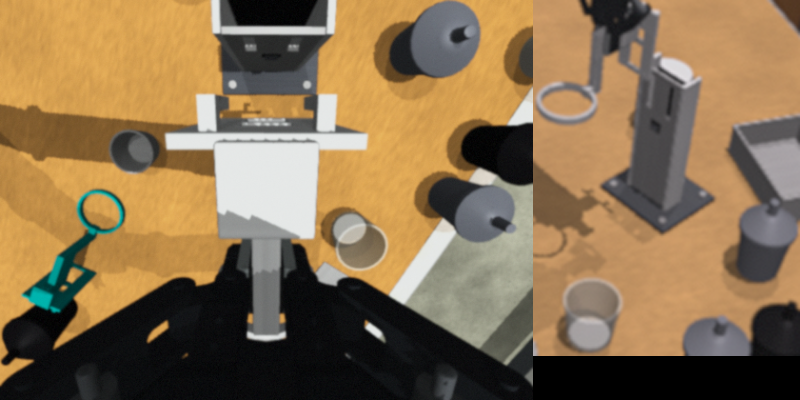

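The strip's top edge is at about row 31, columns 213–333, and looks almost parallel to the arm's plate at row 141. I'll enlarge that part to measure it.

Run:
```python
from h import *
w,s,d=np.load("w3.npy",allow_pickle=True)
save(w,"w3c.png",(190,0,200,140),4)
```

```text
(no output)
```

View pics/w3c.png

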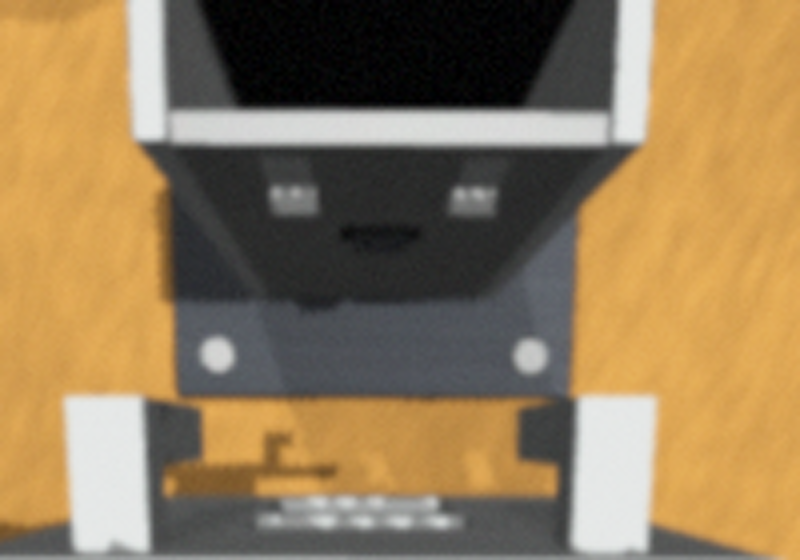

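```bash
cat > fit.py <<'E'
from h import *
from scipy.optimize import least_squares
def T(q,X):
    c,s=np.cos(q[2]),np.sin(q[2]); return np.array([q[0]+c*X[0]-s*X[1],q[1]+s*X[0]+c*X[1],X[2]])
def fit(w,O,q0):
    f=lambda q:np.ravel([proj(w,T(q,X))-u for X,u in O]); r=least_squares(f,q0); return r.x,np.round(r.fun.reshape(-1,2),1)
E
python3 - <<'E'
from fit import *
w,s,d=np.load("w3.npy",allow_pickle=True)
g=cv2.GaussianBlur(cv2.cvtColor(w["image"],cv2.COLOR_RGB2GRAY),(0,0),1).astype(float)
def edge(c0,c1,r0,r1):
    cs=np.arange(c0,c1,3); G=np.abs(np.diff(g[r0:r1],axis=0)); rs=[]
    for c in cs:
        i=int(G[1:-1,c].argmax())+1; a,b,e=G[i-1:i+2,c]; rs.append(r0+i+.5+(a-e)/(2*(a-2*b+e)+1e-9))
    m=np.polyfit(cs,rs,1); res=np.std(np.polyval(m,cs)-rs); return m,res
(m1,e1)=edge(235,340,32,41);(m2,e2)=edge(245,325,95,103);(m3,e3)=edge(240,355,22,32)
print("strip top front slope",m1,e1,"foot",m2,e2,"rear",m3,e3)
p=lambda x,m:(190+x/4,np.polyval(m,190+x/4))
O=[((0,38,266),p(170,m1)),((0,-38,266),p(610,m1)),((-35,75,10),p(179,m2)),((-35,-75,10),p(571,m2))]
for oo in(O,O[:2],O[2:]):
    q,r=fit(w,oo,[510,242,2.0]); print(q,np.degrees(q[2]),r.tolist())
q,_=fit(w,O,[510,242,2.0])
print("slots",[proj(w,T(q,(0,y,z))) for y in(20,-20) for z in(195,256)])
for n,P,u in(("scene",s,None),("side",d,None)): print(n,proj(P,T(q,(0,0,195))))
o=get_obs();print(o["tcp_pos"],o["eef_rot"])
# bracket in hand, z of plate from wrist: plate rear corners unknown height; claws shank tips
k=.952
c=lambda x,y:(190+x/4,y/4)
# bracket origin height: TCP z-63.5
h=o["tcp_pos"][2]-63.5
B=[((12,23,105+h),c(65,397)),((12,17,105+h),c(147,397)),((12,-17,105+h),c(573,397)),((12,-23,105+h),c(656,397)),((-34,16,118+h),(214/k,237/k)),((-34,-16,118+h),(313.5/k,238/k))]
b,r=fit(w,B,[540,195,2.0]); print("bracket",b,np.degrees(b[2]),r.tolist(),h)
E
```

```text
strip top front slope [4.38354843e-03 3.46195455e+01] 0.05319212464932821 foot [-3.42026603e-03  1.00455481e+02] 0.2680189474670102 rear [-5.51407461e-04  2.71272869e+01] 0.8687550254317336
[512.97883847 246.41986351   2.02108731] 115.7997730125991 [[0.0, 0.3], [0.3, -0.2], [-1.0, -0.2], [0.2, 0.1]]
[512.86654609 246.38190673   2.0166753 ] 115.54698311482315 [[-0.1, 0.0], [0.1, 0.0]]
[513.46636749 246.570906     2.02355649] 115.9412464652494 [[-0.6, 0.0], [0.6, 0.0]]
slots [array([263.73689384,  53.33863586]), array([259.55548122,  38.92274929]), array([307.77997467,  53.31043522]), array([315.1391586 ,  38.89649389])]
scene [359.82398486 171.49342624]
side [277.16008107 237.35427569]
[562.42635315 132.85975215 360.28826514] [ 4.76905178e-05  5.31273313e-01  8.47200469e-01 -1.70541189e-04]
bracket [532.67440888 192.5868134    2.00776497] 115.03645931731876 [[-1.2, -2.2], [-2.3, -2.1], [1.7, -0.6], [0.3, -0.3], [1.5, 3.1], [0.0, 3.3]] 296.78826513507454
```

Request:
apply_moves:
  motion:
    - [[0.15, 0.07, -1, 0, 0, 0], [0, 0, -1, 0, 0, 0], [0, 0, -1, 0, 0, 0], [0, 0, -1, 0, 0, 0], [0, 0, -0.8, 0, 0, 0], [-0.18, 0.37, -0.43, 0, 0, 0], [-0.18, 0.37, 0, 0, 0, 0], [0, 0, 0, 0, 0, 0], [0, 0, 0, 0, 0, 0], [0, 0, 0, 0, 0, 0]]

```text
clock: 10.78
tcp_pos: [556.7, 157.8, 204.2]
eef_rot: [0.001, 0.531, 0.847, 0.0]
force: [1.1, 0.7, -2.3]
gripper_width: 11.3
```

Run:
```python
from fit import *
w=capture("wrist"); s=capture("scene"); d=capture("side"); np.save("w4.npy",[w,s,d],allow_pickle=True)
o=get_obs();t=o["tcp_pos"];print(t,o["clock"],o["force"],o["gripper_width"],o["eef_rot"])
u=np.array([513,246.4]);a=np.radians(115.8);ex=np.array([np.cos(a),np.sin(a)]);ey=np.array([-ex[1],ex[0]])
D=t[:2]-u; print("tcp in upright frame",D@ex,D@ey,"plate standoff",D@ex+68)
A=cv2.resize(w["image"][0:200,150:410,::-1],(520,400),interpolation=2)
B=cv2.resize(s["image"][120:260,300:398,::-1],(280,400),interpolation=2)
cv2.imwrite("pics/w4.png",np.hstack([A,B]))
```

```text
[556.37779428 157.68527446 203.6800116 ] 10.925 [-0.34103642  0.17734655 -3.65019095] 11.078123894040548 [2.49728808e-04 5.30992392e-01 8.47376543e-01 1.06977747e-04]
tcp in upright frame -98.75089779689266 -0.4424349296506846 plate standoff -30.75089779689266
```

View pics/w4.png

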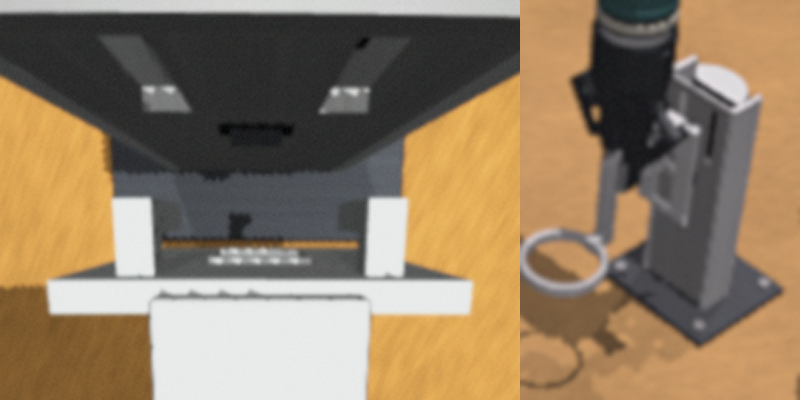

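Run:
```python
from fit import *
w,s,d=np.load("w4.npy",allow_pickle=True)
u=[513,246.4,np.radians(115.8)]
c=lambda x,y:(150+x/2,y/2)
# slot lower edge height on face plane
n=np.array([np.cos(u[2]),np.sin(u[2]),0])
for uv in(c(143,111),c(190,111),c(320,111),c(368,111),c(260,13),c(255,135)):
    C,v=ray(w,uv); P=C+v*((np.array([513,246.4,0])-C)@n)/(v@n); D=P[:2]-u[:2]; print(np.round(P,1),"y",np.round(D@[-n[1],n[0]],1))
# bracket pose: x,y,yaw,h,pitch
def TB(q,X):
    cp,sp=np.cos(q[4]),np.sin(q[4]); x,y,z=X[0]+68,X[1],X[2]-82
    x,z=cp*x+sp*z,-sp*x+cp*z
    p=T(q,(x-68,y,z+82)); return p+[0,0,q[3]]
O=[((12,23,105),c(113,199)),((12,17,105),c(151,199)),((12,-17,105),c(368,199)),((12,-23,105),c(407,199)),((0,32,112),c(47,280)),((0,-32,112),c(473,280)),((-5,32,112),c(50,314)),((-5,-32,112),c(471,313)),((-2,16,118),c(150,297)),((-2,-16,118),c(369,297))]
f=lambda q:np.ravel([proj(w,TB(q,X))-v for X,v in O])
r=least_squares(f,[527,218,2.02,140,0.]); q=r.x; print(np.round(q,3),np.degrees(q[2]),"pitch deg",np.degrees(q[4])); print(np.round(r.fun.reshape(-1,2),1).tolist())
D=q[:2]-u[:2]; print("bracket in upright frame",D@n[:2],D@[-n[1],n[0]])
```

```text
[490.3 235.4 197.2] y 25.2
[499.7 239.9 197. ] y 14.8
[525.5 252.4 197.2] y -13.9
[535.  257.  197.5] y -24.4
[513.4 246.6 265.8] y -0.4
[512.4 246.1 155.1] y 0.7
[5.27564e+02 2.17428e+02 2.02300e+00 1.41687e+02 3.00000e-02] 115.893956809704 pitch deg 1.6906167001362828
[[-0.1, 0.1], [0.1, -0.0], [0.2, -0.1], [-0.2, -0.0], [0.3, 0.2], [-0.4, -0.0], [0.3, -0.2], [-0.9, 0.1], [-1.3, 0.1], [1.9, -0.1]]
bracket in upright frame -32.422923179284204 -0.5031214930135983
```

Slots' lower edges measure about z 197, and the arm is laterally within 1 mm, pitched slightly nose-down. I'll correct that and advance.

Request:
apply_moves:
  motion:
    - [[-0.02, -0.01, 0, 0.22, 0.11, 0], [-0.13, 0.24, 0, 0, 0, 0], [-0.13, 0.24, 0, 0, 0, 0], [-0.09, 0.18, 0, 0, 0, 0], [-0.09, 0.18, 0, 0, 0, 0], [0, 0, 0, 0, 0, 0], [0, 0, 0, 0, 0, 0]]

```text
clock: 11.8
tcp_pos: [542.4, 182.9, 203.4]
eef_rot: [-0.008, 0.531, 0.848, 0.005]
force: [0.3, 0.6, -2.5]
gripper_width: 11.4
```

Request:
apply_moves:
  motion:
    - [[-0.044, 0.09, 0, 0, 0, 0], [-0.044, 0.09, 0, 0, 0, 0], [0, 0, 0, 0, 0, 0]]

```text
clock: 12.18
tcp_pos: [540.9, 185.5, 203.5]
eef_rot: [-0.007, 0.532, 0.847, 0.004]
force: [2.6, -4.7, -1.5]
gripper_width: 11.8
```

Request:
apply_moves:
  motion:
    - [[0.015, -0.03, 0, 0, 0, 0], [0, 0, 0, 0, 0, 0]]

```text
clock: 12.42
tcp_pos: [541.0, 185.5, 203.5]
eef_rot: [-0.007, 0.531, 0.847, 0.005]
force: [2.2, -5.1, -0.9]
gripper_width: 10.9
```

Run:
```python
from fit import *
w=capture("wrist"); d=capture("scene")
o=get_obs(); print(o["tcp_pos"],o["force"],o["wrist_torque"],o["clock"])
A=cv2.resize(w["image"][0:210,150:410,::-1],(495,400),interpolation=2)
B=cv2.resize(d["image"][130:230,310:385,::-1],(300,400),interpolation=2)
cv2.imwrite("pics/w5.png",np.hstack([A,B]))
```

```text
[541.02942876 185.48088101 203.51692172] [ 1.57006239 -5.00251831 -1.48929227] [-1.45455739 -0.59162372 -0.13394187] 12.525
```

View pics/w5.png

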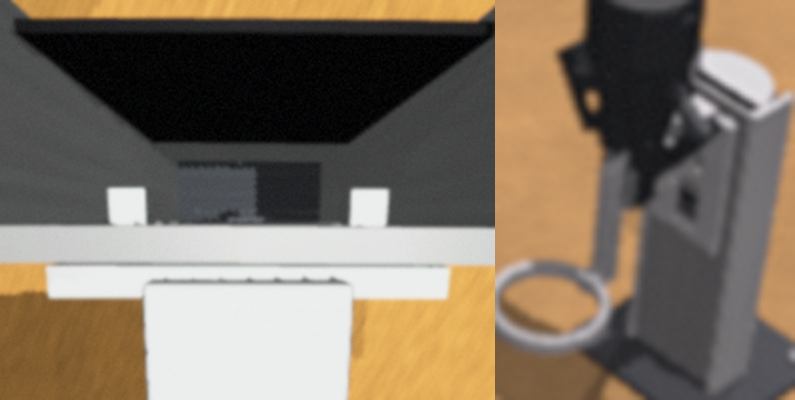

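The claws show through both slots behind the strip and the plate is on the face. I'll back off slightly and lower by feel.

Request:
apply_moves:
  motion:
    - [[0.012, -0.025, -0.1, 0, 0, 0], [0, 0, -0.1, 0, 0, 0], [0, 0, -0.1, 0, 0, 0], [0, 0, -0.1, 0, 0, 0], [0, 0, 0, 0, 0, 0]]

```text
clock: 13.15
tcp_pos: [541.3, 185.6, 191.3]
eef_rot: [-0.008, 0.531, 0.847, 0.005]
force: [2.5, -4.7, -1.4]
gripper_width: 11.4
```

Request:
apply_moves:
  motion:
    - [[0.012, -0.025, -0.06, 0, 0, 0], [0, 0, -0.06, 0, 0, 0], [0, 0, -0.06, 0, 0, 0], [0, 0, 0, 0, 0, 0]]

```text
clock: 13.65
tcp_pos: [541.3, 185.4, 185.9]
eef_rot: [-0.008, 0.531, 0.847, 0.005]
force: [2.9, -5.1, -2.2]
gripper_width: 11.1
```

Request:
apply_moves:
  motion:
    - [[0, 0, -0.05, 0, 0, 0], [0, 0, -0.05, 0, 0, 0], [0, 0, 0, 0, 0, 0]]

```text
clock: 14.02
tcp_pos: [541.3, 185.4, 182.9]
eef_rot: [-0.008, 0.531, 0.847, 0.005]
force: [2.7, -4.4, -2.0]
gripper_width: 11.1
```

Request:
apply_moves:
  motion:
    - [[0, 0, -0.03, 0, 0, 0], [0, 0, -0.03, 0, 0, 0], [0, 0, 0, 0, 0, 0]]

```text
clock: 14.4
tcp_pos: [541.3, 185.4, 181.2]
eef_rot: [-0.008, 0.531, 0.847, 0.005]
force: [2.6, -4.6, -0.9]
gripper_width: 11.5
```

Request:
apply_moves:
  motion:
    - [[0, 0, -0.03, 0, 0, 0], [0, 0, -0.03, 0, 0, 0], [0, 0, 0, 0, 0, 0]]

```text
clock: 14.78
tcp_pos: [541.6, 185.3, 179.8]
eef_rot: [-0.008, 0.531, 0.847, 0.005]
force: [2.0, -4.8, 0.8]
gripper_width: 11.3
```

The bar has met the catch: the vertical force went from −2.2 to +0.8 N at TCP z≈180. The arm can hang here, so I'll release and lift.

Request:
apply_moves:
  motion:
    - [[0, 0, 0, 0, 0, 0], [0, 0, 0, 0, 0, 0], [0, 0, 0, 0, 0, 0], [0, 0, 0, 0, 0, 0]]
  fingers: 0.3

```text
clock: 15.28
tcp_pos: [540.6, 186.6, 179.4]
eef_rot: [-0.009, 0.53, 0.848, 0.005]
force: [0.2, -0.1, 0.2]
gripper_width: 55.5
```

Request:
apply_moves:
  motion:
    - [[0.04, -0.09, 0.3, 0, 0, 0], [0, 0, 1, 0, 0, 0], [0, 0, 1, 0, 0, 0], [0, 0, 0.7, 0, 0, 0], [0, 0, 0, -0.22, -0.11, 0], [0, 0, 0, 0, 0, 0]]

```text
clock: 16.02
tcp_pos: [541.3, 183.6, 268.9]
eef_rot: [-0.0, 0.53, 0.848, -0.0]
force: [0.1, 0.3, -1.4]
gripper_width: 55.4
```

Run:
```python
from fit import *
w=capture("wrist"); s=capture("scene"); np.save("w6.npy",[w,s],allow_pickle=True)
o=get_obs(); t=o["tcp_pos"]; print(t,o["force"],o["eef_rot"],o["clock"])
n=np.array([np.cos(np.radians(115.8)),np.sin(np.radians(115.8))]);D=t[:2]-[513,246.4];print(D@n,D@[-n[1],n[0]])
A=cv2.resize(w["image"][0:210,150:410,::-1],(495,400),interpolation=2)
B=cv2.resize(s["image"][130:230,310:385,::-1],(300,400),interpolation=2)
cv2.imwrite("pics/w6.png",np.hstack([A,B]))
```

```text
[541.11874487 183.18029132 268.24031496] [-0.53226082 -0.62514487 -0.1592053 ] [-6.73694366e-04  5.30421120e-01  8.47733449e-01 -9.90025505e-04] 16.125
-69.15604269178117 2.1993494718701454
```

View pics/w6.png

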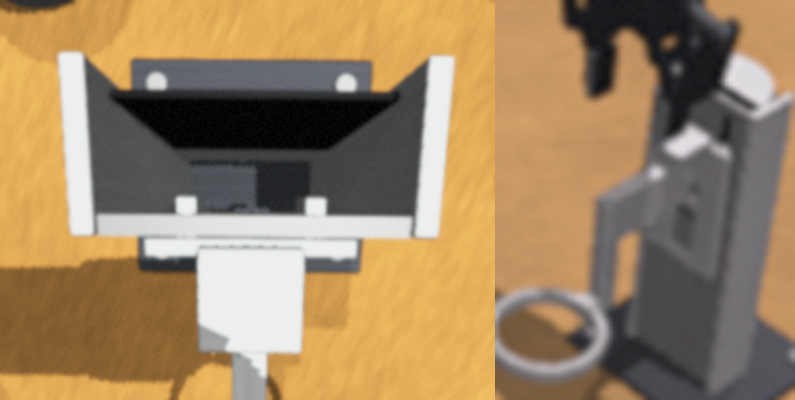

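The arm hangs with both claws hooked and the pad centred at (250,300) in the crop. I'll close the fingers and go over the pad.

Run:
```python
from fit import *
w,s=np.load("w6.npy",allow_pickle=True)
k=495/260
n=np.array([np.cos(np.radians(115.8)),np.sin(np.radians(115.8))])
for z in(233,237):
  for x,y in((197,247),(303,247),(198,352),(302,352),(250,299.5)):
    P=onz(w,(150+x/k,y/(400/210)),z);D=P[:2]-[513,246.4];print(z,np.round(P,1),np.round([D@n,D@[-n[1],n[0]]],1))
```

```text
233 [499.4 235.5 233. ] [-3.9 17. ]
233 [527.5 249.2 233. ] [ -3.8 -14.3]
233 [512.9 206.7 233. ] [-35.7  17.3]
233 [541.9 220.8 233. ] [-35.6 -14.9]
233 [520.3 228.4 233. ] [-19.4   1.3]
237 [499.6 235.9 237. ] [-3.7 16.6]
237 [527.1 249.2 237. ] [ -3.6 -13.9]
237 [512.8 207.7 237. ] [-34.7  17. ]
237 [541.1 221.5 237. ] [-34.6 -14.5]
237 [520.  228.9 237. ] [-18.8   1.3]
```

Request:
apply_moves:
  motion:
    - [[0, 0, 0.3, 0, 0, 0], [0, 0, 0, 0, 0, 0], [0, 0, 0, 0, 0, 0], [0, 0, 0, 0, 0, 0], [0, 0, 0, 0, 0, 0], [0, 0, 0, 0, 0, 0]]
  fingers: -1

```text
clock: 16.88
tcp_pos: [542.0, 183.3, 278.3]
eef_rot: [-0.0, 0.531, 0.848, -0.0]
force: [-0.1, 0.5, -0.1]
gripper_width: -0.2
```

Request:
apply_moves:
  motion:
    - [[-0.34, 0.715, 0, 0, 0, 0], [-0.34, 0.715, 0, 0, 0, 0], [0, 0, -0.5, 0, 0, 0], [0, 0, -0.5, 0, 0, 0], [0, 0, 0, 0, 0, 0], [0, 0, 0, 0, 0, 0]]

```text
clock: 17.62
tcp_pos: [522.1, 225.2, 248.1]
eef_rot: [0.0, 0.531, 0.847, -0.0]
force: [0.1, 0.1, -0.3]
gripper_width: 0.1
```

Request:
apply_moves:
  motion:
    - [[0, 0, -0.1, 0, 0, 0], [0, 0, -0.1, 0, 0, 0], [0, 0, -0.06, 0, 0, 0], [0, 0, 0, 0, 0, 0]]

```text
clock: 18.12
tcp_pos: [521.5, 226.2, 240.5]
eef_rot: [-0.0, 0.531, 0.848, -0.0]
force: [-0.1, -0.3, -0.4]
gripper_width: 0.3
```

Request:
apply_moves:
  motion:
    - [[0, 0, -0.06, 0, 0, 0], [0, 0, -0.05, 0, 0, 0], [0, 0, -0.03, 0, 0, 0], [0, 0, 0, 0, 0, 0]]

```text
clock: 18.62
tcp_pos: [521.6, 226.2, 236.3]
eef_rot: [-0.0, 0.531, 0.848, -0.0]
force: [0.4, 1.0, 0.7]
gripper_width: -0.1
```

Request:
apply_moves:
  motion:
    - [[0, 0, -0.03, 0, 0, 0], [0, 0, -0.03, 0, 0, 0], [0, 0, 0, 0, 0, 0]]

```text
clock: 19.0
tcp_pos: [521.6, 226.2, 234.5]
eef_rot: [-0.0, 0.531, 0.848, -0.0]
force: [0.7, -0.7, -0.3]
gripper_width: 0.2
```

Request:
apply_moves:
  motion:
    - [[0, 0, -0.03, 0, 0, 0], [0, 0, -0.03, 0, 0, 0], [0, 0, 0, 0, 0, 0]]

```text
clock: 19.38
tcp_pos: [522.2, 226.5, 233.9]
eef_rot: [0.0, 0.531, 0.848, 0.001]
force: [-1.5, 0.0, 6.0]
gripper_width: -0.1
```

Request:
apply_moves:
  motion:
    - [[0, 0, -0.03, 0, 0, 0], [0, 0, -0.03, 0, 0, 0], [0, 0, 0, 0, 0, 0]]

```text
clock: 19.75
tcp_pos: [523.1, 226.9, 233.1]
eef_rot: [0.001, 0.531, 0.848, 0.002]
force: [-0.7, -1.0, 9.4]
gripper_width: 0.1
```

Request:
apply_moves:
  motion:
    - [[0, 0, -0.03, 0, 0, 0], [0, 0, 0, 0, 0, 0]]

```text
clock: 20.0
tcp_pos: [523.5, 227.1, 232.6]
eef_rot: [0.001, 0.531, 0.848, 0.002]
force: [-1.0, -1.6, 11.9]
gripper_width: 0.3
```

Request:
apply_moves:
  motion:
    - [[0, 0, -0.03, 0, 0, 0], [0, 0, 0, 0, 0, 0]]

```text
clock: 20.25
tcp_pos: [523.8, 227.3, 231.8]
eef_rot: [0.001, 0.531, 0.848, 0.002]
force: [-1.4, -2.1, 11.6]
gripper_width: 0.1
```

Request:
apply_moves:
  motion:
    - [[0, 0, -0.03, 0, 0, 0], [0, 0, 0, 0, 0, 0]]

```text
clock: 20.5
tcp_pos: [524.0, 227.4, 231.2]
eef_rot: [0.002, 0.531, 0.848, 0.003]
force: [-1.0, -0.7, 11.2]
gripper_width: 0.3
```

Request:
apply_moves:
  motion:
    - [[-0.02, -0.01, -0.03, 0, 0, 0], [0, 0, 0, 0, 0, 0]]

```text
clock: 20.75
tcp_pos: [523.9, 227.4, 230.6]
eef_rot: [0.002, 0.531, 0.848, 0.003]
force: [-0.5, -0.9, 12.0]
gripper_width: 0.2
```

Request:
apply_moves:
  motion:
    - [[-0.02, -0.01, -0.03, 0, 0, 0], [0, 0, 0, 0, 0, 0]]

```text
clock: 21.0
tcp_pos: [523.6, 227.2, 229.7]
eef_rot: [0.002, 0.531, 0.848, 0.004]
force: [-0.0, 0.4, 12.0]
gripper_width: -0.0
```

Request:
apply_moves:
  motion:
    - [[0, 0, -0.03, 0, 0, 0], [0, 0, 0, 0, 0, 0]]

```text
clock: 21.25
tcp_pos: [523.5, 227.2, 228.8]
eef_rot: [0.002, 0.531, 0.848, 0.003]
force: [0.1, -0.7, 12.1]
gripper_width: -0.2
```

Request:
apply_moves:
  motion:
    - [[0, 0, -0.03, 0, 0, 0], [0, 0, -0.03, 0, 0, 0], [0, 0, 0, 0, 0, 0]]

```text
clock: 21.62
tcp_pos: [522.2, 226.8, 225.5]
eef_rot: [0.001, 0.531, 0.848, 0.002]
force: [-0.7, 0.8, 5.9]
gripper_width: 0.1
```

Request:
apply_moves:
  motion:
    - [[0, 0, -0.03, 0, 0, 0], [0, 0, -0.03, 0, 0, 0], [0, 0, 0, 0, 0, 0]]

```text
clock: 22.0
tcp_pos: [522.0, 226.8, 223.5]
eef_rot: [0.001, 0.531, 0.848, 0.002]
force: [0.1, 1.1, 6.1]
gripper_width: 0.1
```

Request:
apply_moves:
  motion:
    - [[0, 0, -0.03, 0, 0, 0], [0, 0, -0.03, 0, 0, 0], [0, 0, 0, 0, 0, 0]]

```text
clock: 22.38
tcp_pos: [521.9, 226.7, 221.6]
eef_rot: [0.001, 0.531, 0.848, 0.002]
force: [0.7, 0.7, 6.1]
gripper_width: 0.2
```

Request:
apply_moves:
  motion:
    - [[0, 0, -0.03, 0, 0, 0], [0, 0, -0.03, 0, 0, 0], [0, 0, 0, 0, 0, 0]]

```text
clock: 22.75
tcp_pos: [521.8, 226.9, 219.8]
eef_rot: [0.001, 0.531, 0.848, 0.002]
force: [0.3, 0.9, 5.3]
gripper_width: 0.1
```

Request:
apply_moves:
  motion:
    - [[0, 0, -0.03, 0, 0, 0], [0, 0, -0.02, 0, 0, 0], [0, 0, 0, 0, 0, 0]]

```text
clock: 23.12
tcp_pos: [520.3, 225.5, 216.8]
eef_rot: [-0.0, 0.531, 0.848, -0.0]
force: [0.7, -0.6, 0.0]
gripper_width: 0.1
```

Force dropped to 0 at z≈217, so the catch has clicked. I'll press lightly to confirm the hard stop.

Request:
apply_moves:
  motion:
    - [[0, 0, -0.03, 0, 0, 0], [0, 0, -0.03, 0, 0, 0], [0, 0, 0, 0, 0, 0]]

```text
clock: 23.5
tcp_pos: [520.3, 225.5, 216.0]
eef_rot: [-0.0, 0.531, 0.848, -0.0]
force: [-2.5, -1.3, 8.8]
gripper_width: -0.1
```

Request:
apply_moves:
  motion:
    - [[0, 0, -0.03, 0, 0, 0], [0, 0, -0.03, 0, 0, 0], [0, 0, 0, 0, 0, 0]]

```text
clock: 23.88
tcp_pos: [520.4, 225.5, 215.8]
eef_rot: [0.0, 0.531, 0.847, -0.0]
force: [-4.0, -2.4, 16.9]
gripper_width: -0.0
```

Hard stop at z≈215.9: force climbs to 17 N with only 0.2 mm more travel, 18.6 mm below first contact. I'll retract and check.

Request:
apply_moves:
  motion:
    - [[0, 0, 0.3, 0, 0, 0], [0, 0, 1, 0, 0, 0], [0, 0, 1, 0, 0, 0], [0.4, -0.8, 0.7, 0, 0, 0], [0.4, -0.8, 0, 0, 0, 0], [0.4, -0.8, 0, 0, 0, 0], [0.3, -0.7, 0, 0, 0, 0], [0, 0, 0, 0, 0, 0], [0, 0, 0, 0, 0, 0]]

```text
clock: 25.0
tcp_pos: [564.8, 133.8, 303.0]
eef_rot: [-0.001, 0.53, 0.848, 0.0]
force: [-0.7, 0.1, 0.3]
gripper_width: -0.1
```

Run:
```python
from fit import *
w=capture("wrist"); s=capture("scene"); np.save("w7.npy",[w,s],allow_pickle=True)
o=get_obs(); print(o["tcp_pos"],o["force"],o["clock"])
A=cv2.resize(w["image"][0:210,150:410,::-1],(495,400),interpolation=2)
B=cv2.resize(s["image"][130:230,310:385,::-1],(300,400),interpolation=2)
cv2.imwrite("pics/w7.png",np.hstack([A,B]))
```

```text
[564.76968916 134.26934116 303.16679491] [ 0.31005198  0.59586513 -0.29826042] 25.1
```

View pics/w7.png

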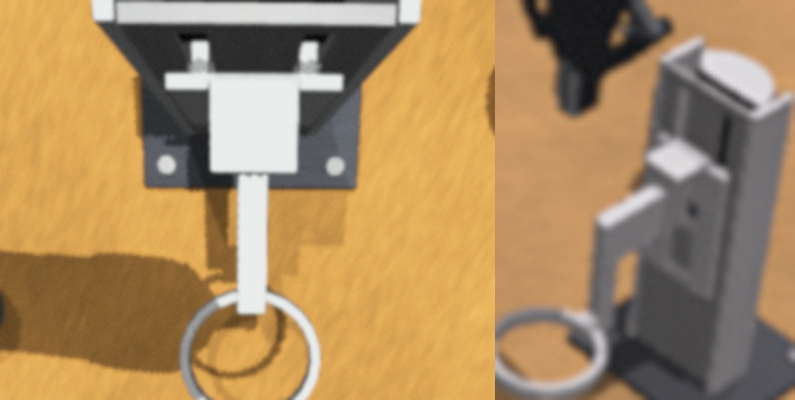

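The picture shows the arm square on the strip and level, with the claws seated low in both slots. The dark catch nose shows in the window above the crossbar, and the gripper is clear. I'll hand in.

```bash
python3 -c "
from workcell import *
print(hand_in())"
```

```text
the job is handed in; nothing more can be done
None
```

I hooked the silver strainer arm's claws into both slots, lowered it until it hung on the catch, then pressed it down on its pad with closed fingers. I handed it in at about 25 s.

- **Catch:** the bar met the catch with the pad at about 234.5 mm. It took about 12 N to pass the ramp and about 6 N after it, then the force dropped to 0 N near 217 mm.
- **Home:** a light check press met a hard stop at 215.9 mm, 18.6 mm below first contact. The most I read on the pad was 17 N.
- **Last picture:** the arm is level and square on the strip, and the claws are low in the slots. The catch nose appears to show in the window above the crossbar. The gripper is clear and the force reads about zero.
- **Not checked:** I did not pull up on the arm to prove the lock. I did not re-measure the bystanders, but no move went near them.
- **Disagreement:** the picture put the slots' lower edges at about 197 mm, but by feel they are at about 193 mm. I went by feel.

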